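Raise the counterweighted stencil frame and register the panel

ROBOT

A 6-joint arm with a two-finger parallel gripper is mounted at the origin on the work surface. World frame = base frame: x ahead of the robot, y to its left, z up, the work surface at z = 0. Lengths are in m, angles in degrees, forces in N, time in s.
With the tool pointing down it reaches from about 0.25 to 0.725 m from the base axis. Payload 9.7 kg.
Tool frame: the origin (TCP) lies midway between the tips of the shut fingers; the grasp point (between the pads) lies 19 mm behind it (bot.hold_point_z is the distance from the TCP to the grasp point, in m); z points along the fingers, y is the line along which they close (so a half turn about z gives the same grasp; the last joint's range is limited). The gripper opens to 85 mm and grips with 20 to 120 N. Pads are 22 mm wide; open, the fingers measure 114 mm over their backs; the gripper's body (76 mm by 85 mm) begins 54 mm behind the grasp point. The pads swing forward as they close: fully open they stand 13 mm farther back than shut.
Start: joints at [72.365, 4.979, 10.078, 95.1, 0, 90], TCP at [0.167, 0.524, 0.197] pointing down, gripper open.
Joint ranges: [-179.16, 179.16], [-48.56, 103.87], [-65.8, 70.77], [-126.05, 130.52], [-82.76, 87.17], [-180, 180]. Speed limits (degrees/s): [127.2, 127.2, 147.25, 180, 180, 180].

INTERFACE

Orientations are given as [roll, pitch, yaw] about the fixed x, y, z axes, in that order (R = Rz(yaw) Ry(pitch) Rx(roll)).
In Python, from workcell import bot gives the robot as it stands.
- The arm moves only by the tool play_rows, never from a script. Its argument "steps" is a list that holds one entry, the list of rows, each a list of 4 numbers: the shift along the tool's x, y, z in m, then the turn about the tool's z in rad. In form: [[[tx, ty, tz, yaw], ...]]. A call has exactly 5 rows; each row shifts and turns the commanded pose from where the row before left it, along the tool's axes as they then stand; what a row does not reach is not made up. A row lasts 1/12 s, in which the tool goes at most 41.7 mm and 7.16 degrees, less where a joint would pass 70% of its speed; a pose out of reach is approached as far as the arm can. A call is refused whole if a number of a shift passes 0.0417 or a number of a turn 0.125, either way. A call with a gripper value outside its range is refused whole. "gripper" is the finger opening in m, from 0 to 0.0854, set as the call begins (left out, the last holds). The fingers move at their own pace and stop on an object; "squeeze" is the grip in N (left out, the last holds). Time passes only in rows, so rows that do not move let the fingers close, or fill a call up. It gives the time, the measured TCP pose, the force, the opening and the grip force at its end, in the units of the state.
- bot.get_obs(): the state, without advancing time (a new reading comes with each control period).
- bot.camera(name): name is "scene" or "top"; returns a dict with "img" (420x560x3 uint8, blue, green, red), "vfov" (degrees; the focal length in pixels is half the picture's height over the tangent of half this angle, whatever the lens; pixels are square), "cx", "cy" (the principal point, pixels), "D" ([k1, k2, p1, p2, k3] as OpenCV has them; the pictures are not rectified), "xyz" and "attitude" of the camera in the world. Camera axes: x right, y down, z forward; pixel columns grow to the right and rows downward; lengths in m; the calibration is good to about 2 mm. A picture is of the moment at which its call begins. There is no depth.
- bot.job_done(): hands the job in; it is judged then, once.
The state is a dict: "time": time; "q": joint angles; "qd": joint speeds; "joint_efforts": joint torques, N m; "ee_pos": TCP position; "tcp_rot": TCP orientation; "wrist_force": force on the tool from outside, world axes, zero at the start; "torque": the same for the moment, N m; "opening": finger opening in m; "grasp_force": force on a finger pad.
Only numpy, scipy, OpenCV 4.12 (cv2) and the standard library are available. Lean on these libraries where they do the work, as an engineer would, in place of code of your own. Each camera call takes 0.05 s, during which the arm holds its last target. There are 200 camera calls.

TASK

On the stencil-printing jig, push the hinged wooden stencil frame up from under its free edge, past its balance point, so that it tips over and stays raised against its stop by itself. Then push the white panel lying on the bed along its channel, away from the robot, until it is flush against the stop bar at the end. Only push with the fingers: do not lift the panel off the bed, and leave the jars, tools and other things around the jig where they are.

Things in the scene. Friction and masses are not known exactly. Their poses are not given: they have to be found in the camera images.
- press: Fixed printing jig. mm. Origin on the table (z 0). x: along hinge and channel to the stop bar, roughly away from the robot (yaw up to 0.3 rad either way); y: from hinge to the frame's free edge (robot's left); z up. Base x -150..150, y -170..75, 20 thick; beyond y 75 only table lies under the free edge. Bed x -135..135, y -80..60, top z 45. Two wood rests x +/-142, y 60, 85 high. Hinge posts 108 high.
- screen (a joint): Frame hinge, rad: 0 = down, level; grows as the free edge rises; 1.75 = raised on its stop, leaning back just past upright. Wooden frame 290 (along hinge) x 230 x 20 mm, closed by a clear rigid plate; 0.64-1 kg with a steel counterweight cylinder behind and above the hinge. Balance at about 0.9 rad: below it falls back down, beyond it falls to the stop within 2 s. Lifting the edge takes 1 to 2 N.
- screen_edge (a point): Lower corner of the frame's free edge, middle of its length; moves with the frame. When down: 85 mm above the table, jig x 0, y 115 mm. The free rail is 35 mm wide and 20 mm thick. Axes are the frame's: y from hinge to free edge, z out of its upper face (as the jig's when down).
- screen_hinge (a point): Middle of the frame's hinge line (axis = jig x): jig x 0, y -130, z 95 mm. The free edge is 245 mm from it; the frame's mid-thickness lies level with it, so its underside is 10 mm below.
- panel: Loose white-topped wooden panel 110 (x) x 100 (y) x 20 mm high, about 0.15 kg, in the channel on the bed under the frame, axes as the jig's. Origin: centre of its underside (45 mm above the table; top at 65). It starts 40 to 75 mm short of the stop bar with about 3 mm play each side; flush, its origin is at jig x 65 mm.
- stop_face (a point): Middle of the stop bar's face that the panel must meet: jig x 120, y -10, z 50 mm (bar's top z 59); axes as the jig's. The channel leads to it between two 10 mm wide aluminium rails, inner faces at jig y -63 and 43, tops z 55 mm, x -130..120, open at the robot's end.
- jar: Bystander: paint jar, 62 mm across, 85 mm high, origin at its underside; on the table near the hinge side of the jig, robot end.
- carton: Bystander: small red carton 50 x 160 x 45 mm, origin at its underside; on the table on the hinge side of the jig.
- tin: Bystander: paint tin 70 mm across, 70 mm high, origin at its underside; on the table at the far left corner of the jig, about 90 mm clear of the middle of the free edge.
- squeegee: Bystander: wooden squeegee with rubber blade, 150 mm long along its y, 28 mm high, origin at its underside; on the table beyond the stop end of the jig.
- knife: Bystander: spatula-like palette knife, 190 mm long, 20 mm high or less, lying along its x; on the table on the free-edge side of the jig, towards the robot, its blade 65 mm wide, some 75 mm clear of the middle of the edge.
- brushpot: Bystander: metal pot 80 mm across, 100 mm high, with brushes up to 235 mm; to the robot's right.
- tub: Bystander: white plastic paint tub 84 mm across, 90 mm high; to the robot's left, on the free-edge side of the jig, some way off.

How it is judged:
By the outcome, as a careful person would: the job done as asked, in the order asked, and still so for the second after the job is handed in, with the robot touching nothing.
It also fails if it takes over 58 s, if anything falls off the work surface, if the arm or the gripper's body presses on something with over 40 N, if the wrist force passes 120 N, or if a joint passes its speed limit or range.

## Working session

There is one attempt and no reset: what is moved stays moved. The work goes in short steps, Python scripts to look and compute and a tool call to move; the robot and the scene stay as the last step left them, time stands still between calls to the robot, and variables do not carry over. Pictures are saved under pics/ and viewed, at most 10 in all, crops included, and the job is handed in when it is done.

Besides the shell and the picture viewer there is one more tool, called after "Request:" by a JSON object that holds its "method" and its "body". play_rows: Moves the arm, as the interface text tells. Its arguments: {"type":"object","properties":{"steps":{"type":"array","items":{"type":"array","items":{"type":"array","items":{"type":"number"}}}},"gripper":{"type":"number"},"squeeze":{"type":"number"}},"required":["steps"]}

```bash
mkdir -p pics; cat > h.py <<'E'
import numpy as np,cv2
from scipy.spatial.transform import Rotation as R
from workcell import bot
def cam(n,save=None):
    c=bot.camera(n)
    if save: cv2.imwrite('pics/'+save,c['img'])
    return c
def K(c):
    f=c['img'].shape[0]/2/np.tan(np.radians(c['vfov']/2))
    return np.array([[f,0,c['cx']],[0,f,c['cy']],[0,0,1.]])
def rot(c): return R.from_euler('xyz',c['attitude'],degrees=True).as_matrix()
def ray(c,uv,z):
    p=cv2.undistortPoints(np.array(uv,float).reshape(-1,1,2),K(c),np.array(c['D'],float)).reshape(-1,2)
    d=np.c_[p,np.ones(len(p))]@rot(c).T; o=np.array(c['xyz'])
    return o+d*((z-o[2])/d[:,2])[:,None]
def proj(c,P):
    Rm=rot(c); X=(np.array(P,float).reshape(-1,3)-np.array(c['xyz']))@Rm
    return cv2.projectPoints(X,np.zeros(3),np.zeros(3),K(c),np.array(c['D'],float))[0].reshape(-1,2)
E
python3 - <<'E'
from h import *
for n in('scene','top'):
    c=cam(n,n+'1.png'); print(n,c['xyz'],c['attitude'],c['vfov'])
print(bot.get_obs())
E
```

```text
scene [ 1.83629996 -0.32274362  1.01934747] [-126.77758867    0.61114933   78.60483632] 45.72109242511051
top [ 0.35355232 -0.08240646  1.30458609] [-168.48107679    0.36069408  -88.74999515] 50.136934550011915
{'time': 0.1, 'q': array([7.23652456e+01, 5.00872635e+00, 1.00385311e+01, 9.50980380e+01,
       1.57768622e-03, 9.00014096e+01]), 'qd': array([-0.06583098, -0.05683893,  0.18933788, -0.00042519, -0.06992234,
       -0.11286127]), 'joint_efforts': array([-2.52056952e-04, -5.21560013e+01,  4.65654373e+01,  1.59479713e-02,
        2.57415832e-05, -1.23082813e-05]), 'ee_pos': array([0.16654141, 0.52393122, 0.19684237]), 'tcp_rot': array([-1.79931767e+02, -1.57600644e-03,  1.62363834e+02]), 'wrist_force': array([0.26064084, 0.83221033, 0.10957598]), 'torque': array([ 0.00771543, -0.00568407,  0.02264074]), 'grasp_force': 0.0, 'opening': 0.08515772133319742}
```

View pics/scene1.png

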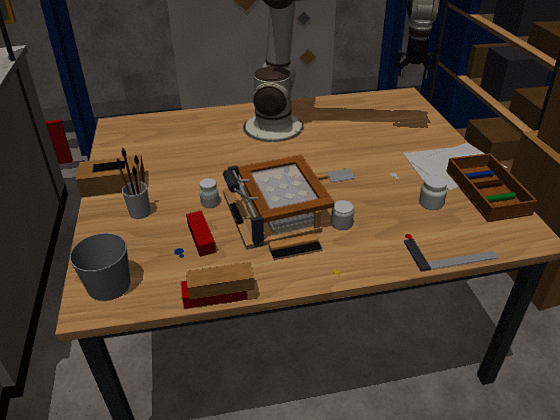

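View pics/top1.png

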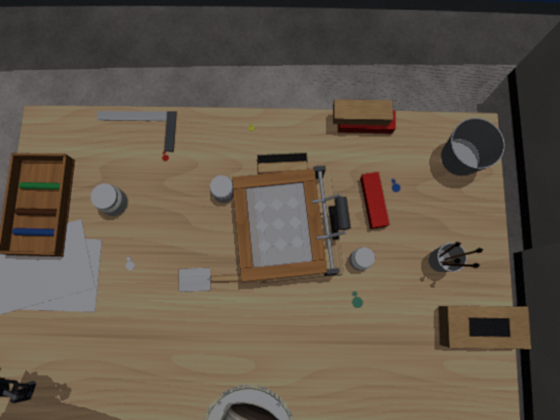

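The top view shows the frame with corners near (234,177), (316,171), (327,277) and (241,280). The free edge is on the left, with the tin at (222,188) and the knife at (195,280). I'll zoom in to get the corners.

```bash
python3 - <<'E'
import cv2
i=cv2.imread('pics/top1.png')[150:300,170:370]
i=cv2.convertScaleAbs(i,alpha=1.6)
cv2.imwrite('pics/z1.png',cv2.resize(i,None,fx=4,fy=4,interpolation=cv2.INTER_CUBIC))
E
```

```text
(no output)
```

View pics/z1.png

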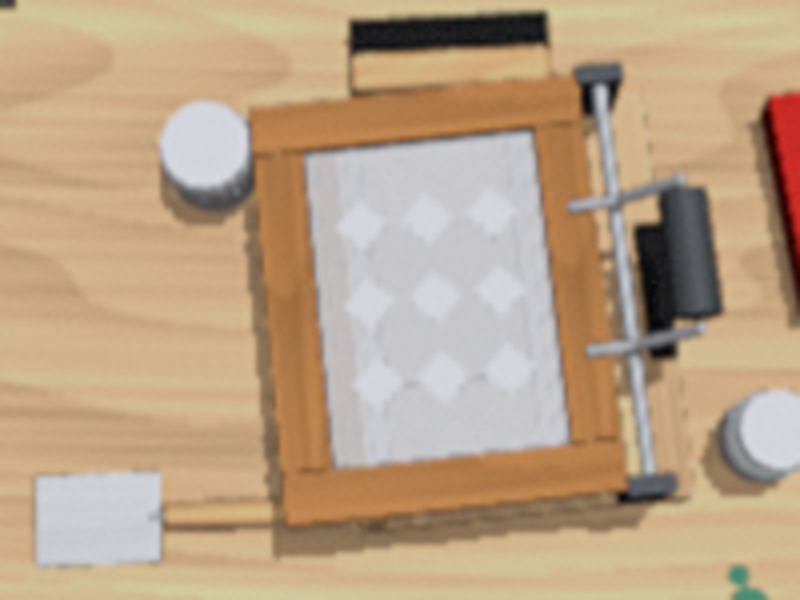

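The crop shows the frame's top corners, in zoomed pixels, at about (250,108), (580,78), (626,487) and (287,524). The tin is at (207,145). The knife blade spans x 37..160, with its handle running to the near free corner.

```bash
cat >> h.py <<'E'
def jig():
    j=np.load('jig.npy'); return j  # x,y,yaw
def j2w(p):
    x,y,a=jig(); c,s=np.cos(a),np.sin(a); p=np.array(p,float).reshape(-1,3)
    return np.c_[x+c*p[:,0]-s*p[:,1],y+s*p[:,0]+c*p[:,1],p[:,2]]
def w2j(p):
    x,y,a=jig(); c,s=np.cos(a),np.sin(a); p=np.array(p,float).reshape(-1,3)-[x,y,0]
    return np.c_[c*p[:,0]+s*p[:,1],-s*p[:,0]+c*p[:,1],p[:,2]]
def tool(d):  # jig-frame displacement -> tool axes
    x,y,a=jig(); w=R.from_euler('z',a).apply(np.array(d,float))
    return R.from_euler('xyz',bot.get_obs()['tcp_rot'],degrees=True).inv().apply(w)
E
python3 - <<'E'
from h import *
c=cam('top')
z=np.array([(250,108),(580,78),(626,487),(287,524)],float)
uv=(z+.5)/4-.5+[170,150]
P=ray(c,uv,.105)
print(P.round(4)); print([round(np.linalg.norm(P[i]-P[(i+1)%4]),4) for i in range(4)])
# rigid fit: jig coords of the corners (free y=.115, inner y=-.115)
J=np.array([[.145,.115],[.145,-.115],[-.145,-.115],[-.145,.115]])
A=P[:,:2]; jm,am=J.mean(0),A.mean(0); h=((J-jm).T@(A-am))
a=np.arctan2(h[0,1]-h[1,0],h[0,0]+h[1,1]); t=am-np.array([[np.cos(a),-np.sin(a)],[np.sin(a),np.cos(a)]])@jm
np.save('jig.npy',[*t,a]); print('jig',t,np.degrees(a)); print('resid',(w2j(P)[:,:2]-J).round(4))
for n,p in dict(edge=(0,.115,.085),tip0=(0,.15,.08)).items(): print(n,j2w(p))
# tin top, knife blade near corner
print('tin jig',w2j(ray(c,[(207/4+170,140/4+150)],.07)), 'knife',w2j(ray(c,[(160/4+170,475/4+150),(37/4+170,475/4+150)],.005)))
o=bot.get_obs(); print(o['ee_pos'],o['tcp_rot'],w2j(o['ee_pos']))
# tool y to align with jig x
print('tooly',R.from_euler('xyz',o['tcp_rot'],degrees=True).as_matrix()[:,:2].T, 'delta tool', tool(np.array([0,.16,.2])-w2j(o['ee_pos'])[0]))
E
```

```text
[[ 0.6952  0.0582  0.105 ]
 [ 0.7214 -0.1705  0.105 ]
 [ 0.4393 -0.2025  0.105 ]
 [ 0.4101  0.0218  0.105 ]]
[np.float64(0.2302), np.float64(0.2839), np.float64(0.2262), np.float64(0.2874)]
jig [ 0.56648459 -0.07326146] 6.919384549228571
resid [[-0.0014  0.    ]
 [-0.0029 -0.0002]
 [ 0.0031  0.002 ]
 [ 0.0012 -0.0018]]
edge [[0.55263023 0.04090096 0.085     ]]
tip0 [[0.54841369 0.07564604 0.08      ]]
tin jig [[0.13230026 0.1492382  0.07      ]] knife [[-0.09531394  0.20866708  0.005     ]
 [-0.0866427   0.29747892  0.005     ]]
[0.16659928 0.52395354 0.1969461 ] [-1.79942027e+02  1.57903646e-03  1.62361619e+02] [[-0.32502469  0.64104053  0.1969461 ]]
tooly [[-9.52987902e-01  3.03008345e-01 -2.75593853e-05]
 [ 3.03008217e-01  9.52987406e-01 -1.01181554e-03]] delta tool [-0.4955494  -0.30244617 -0.00273423]
```

Request:
{"method": "play_rows", "body": {"steps": [[[-0.033, -0.02, 0, 0], [-0.033, -0.02, 0, 0], [-0.033, -0.02, 0, 0], [-0.033, -0.02, 0, 0], [-0.033, -0.02, 0, 0]]], "gripper": 0}}

```text
time: 0.57
ee_pos: [0.2942, 0.3773, 0.1973]
tcp_rot: [-180.0, -0.0, 162.4]
wrist_force: [0.5, 1.3, 0.4]
opening: 0.0257
grasp_force: 0.0
```

Request:
{"method": "play_rows", "body": {"steps": [[[-0.033, -0.02, 0, 0], [-0.033, -0.02, 0, 0], [-0.033, -0.02, 0, 0], [-0.033, -0.02, 0, 0], [-0.033, -0.02, 0, 0]]]}}

```text
time: 0.98
ee_pos: [0.4213, 0.2318, 0.1974]
tcp_rot: [180.0, 0.0, 162.4]
wrist_force: [0.8, 1.3, -0.0]
opening: 0.0006
grasp_force: 0.0
```

Request:
{"method": "play_rows", "body": {"steps": [[[-0.033, -0.02, 0, 0], [-0.033, -0.02, 0, 0], [-0.033, -0.02, 0, 0], [-0.033, -0.02, 0, 0], [-0.033, -0.02, 0, 0]]]}}

```text
time: 1.4
ee_pos: [0.5484, 0.0865, 0.1973]
tcp_rot: [180.0, -0.0, 162.4]
wrist_force: [0.6, 0.6, 0.8]
opening: 0.0
grasp_force: 0.0
```

Request:
{"method": "play_rows", "body": {"steps": [[[0, 0, 0, 0.114], [0, 0, 0, 0.114], [0, 0, 0, 0.114], [0, 0, 0, 0.114], [0, 0, 0, 0.114]]]}}

```text
time: 1.82
ee_pos: [0.5474, 0.088, 0.1971]
tcp_rot: [-180.0, -0.0, 129.4]
wrist_force: [-0.3, 0.5, 0.6]
opening: -0.0002
grasp_force: 0.0
```

Request:
{"method": "play_rows", "body": {"steps": [[[0, 0, 0, 0.114], [0, 0, 0, 0.114], [0, 0, 0, 0.114], [0, 0, 0, 0.114], [0, 0, 0, 0.114]]]}}

```text
time: 2.23
ee_pos: [0.5474, 0.0883, 0.1972]
tcp_rot: [-180.0, 0.0, 96.7]
wrist_force: [-0.0, -0.1, 0.0]
opening: -0.0001
grasp_force: 0.0
```

```bash
cat > s.py <<'E'
from h import *
import sys
o=bot.get_obs(); print(o['time'],o['tcp_rot'].round(2),'jig',w2j(o['ee_pos']).round(4),'Fjig',R.from_euler('z',-jig()[2]).apply(o['wrist_force']).round(1),'q',o['q'].round(0),'op',round(o['opening'],3))
if len(sys.argv)>1: print('tool delta',tool(np.array(eval(sys.argv[1]))-w2j(o['ee_pos'])[0]).round(4))
E
python3 s.py "[0,.145,.082]"
```

```text
2.2333 [-179.97    0.     96.72] jig [[0.0005 0.1626 0.1972]] Fjig [-0.  -0.1  0. ] q [ 9.  6. 11. 95.  0. 92.] op -0.0
tool delta [-0.0176 -0.0003  0.1152]
```

Request:
{"method": "play_rows", "body": {"steps": [[[0, 0, 0.033, 0], [0, 0, 0.033, 0], [0, 0, 0.033, 0], [0, 0, 0.033, 0], [0, 0, 0, 0]]]}}

```text
time: 2.65
ee_pos: [0.5437, 0.0876, 0.0586]
tcp_rot: [-179.4, 0.0, 97.0]
wrist_force: [-0.5, 0.4, 0.0]
opening: -0.0
grasp_force: 0.0
```

Request:
{"method": "play_rows", "body": {"steps": [[[-0.012, 0, 0, 0], [-0.012, 0, 0, 0], [-0.006, 0, 0, 0], [-0.004, 0, 0, 0], [0, 0, 0, 0]]]}}

```text
time: 3.07
ee_pos: [0.5529, 0.0543, 0.0676]
tcp_rot: [179.8, -0.1, 97.0]
wrist_force: [0.4, 2.5, 2.0]
opening: -0.0002
grasp_force: 1.1
```

```bash
python3 s.py
```

```text
3.0667 [ 1.7982e+02 -1.0000e-01  9.6990e+01] jig [[0.0018 0.1283 0.0676]] Fjig [0.7 2.4 2. ] q [ 6.  5. -4. 81.  0. 89.] op -0.0
```

Request:
{"method": "play_rows", "body": {"steps": [[[-0.002, 0, 0, 0], [-0.001, 0, 0, 0], [0, 0, 0, 0], [0, 0, 0, 0], [0, 0, 0, 0]]]}}

```text
time: 3.48
ee_pos: [0.5529, 0.0539, 0.0675]
tcp_rot: [179.8, -0.3, 97.1]
wrist_force: [-1.2, 13.7, 4.9]
opening: -0.0001
grasp_force: 7.0
```

```bash
python3 s.py
```

```text
3.4833 [179.82  -0.28  97.14] jig [[0.0018 0.1279 0.0675]] Fjig [ 0.5 13.7  4.9] q [ 5.  5. -4. 81.  0. 88.] op -0.0
```

Request:
{"method": "play_rows", "body": {"steps": [[[-0.001, 0, -0.003, 0], [0, 0, -0.005, 0], [0, 0, -0.006, 0], [0, 0, -0.006, 0], [0, 0, 0, 0]]]}}

```text
time: 3.9
ee_pos: [0.5531, 0.0524, 0.088]
tcp_rot: [179.8, -0.2, 97.1]
wrist_force: [-1.0, 11.4, -0.1]
opening: 0.0
grasp_force: 5.5
```

```bash
python3 s.py; python3 -c "
from h import *
c=cam('scene'); i=c['img'][130:270,190:380]; cv2.imwrite('pics/s2.png',cv2.resize(cv2.convertScaleAbs(i,alpha=1.6),None,fx=4,fy=4,interpolation=cv2.INTER_CUBIC))"
```

```text
3.9 [179.81  -0.2   97.12] jig [[0.0019 0.1263 0.088 ]] Fjig [ 0.4 11.4 -0.1] q [ 5.  5. -2. 83.  0. 88.] op 0.0
```

View pics/s2.png

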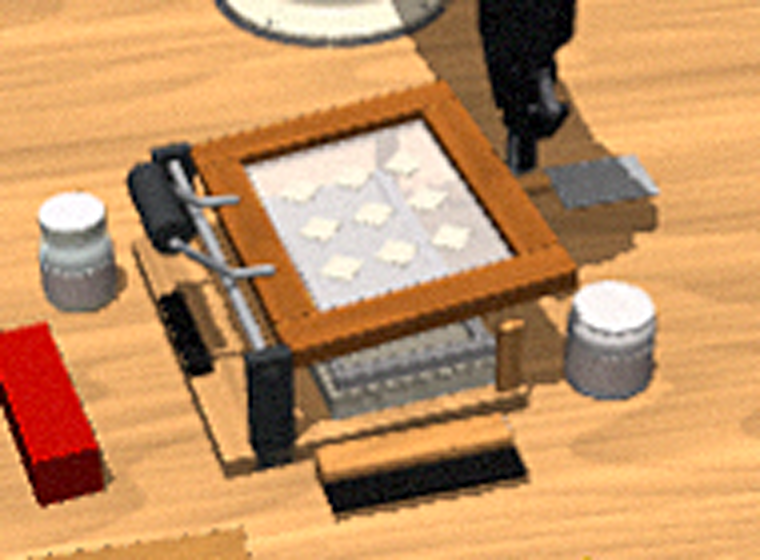

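The view shows the free edge clearly off its rest at (510,340), with the finger at (520,150) holding it.

Request:
{"method": "play_rows", "body": {"steps": [[[0, 0, -0.005, 0], [-0.001, 0, -0.006, 0], [-0.001, 0, -0.006, 0], [-0.001, 0, -0.006, 0], [-0.001, 0, -0.006, 0]]]}}

```text
time: 4.37
ee_pos: [0.5536, 0.0475, 0.1162]
tcp_rot: [179.8, -0.1, 97.1]
wrist_force: [2.1, 4.9, -0.7]
opening: -0.0001
grasp_force: 2.2
```

Request:
{"method": "play_rows", "body": {"steps": [[[-0.0015, 0, -0.007, 0], [-0.0015, 0, -0.007, 0], [-0.002, 0, -0.007, 0], [-0.002, 0, -0.007, 0], [-0.002, 0, -0.007, 0]]]}}

```text
time: 4.78
ee_pos: [0.5537, 0.0371, 0.1504]
tcp_rot: [180.0, 0.0, 97.0]
wrist_force: [-0.1, -0.4, 0.0]
opening: 0.0
grasp_force: 0.0
```

```bash
python3 s.py; python3 -c "
from h import *
c=cam('scene'); i=c['img'][90:270,190:380]; cv2.imwrite('pics/s3.png',cv2.resize(cv2.convertScaleAbs(i,alpha=1.6),None,fx=3,fy=3,interpolation=cv2.INTER_CUBIC))"
```

```text
4.7833 [1.800e+02 2.000e-02 9.702e+01] jig [[0.0006 0.1111 0.1504]] Fjig [-0.2 -0.4  0. ] q [ 4.  5.  5. 90. -0. 87.] op 0.0
```

View pics/s3.png

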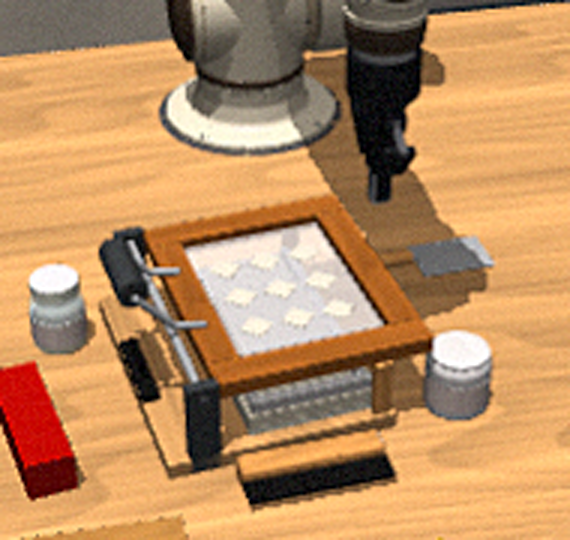

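The frame slipped off the finger and is back on its rests, with the force now at zero. I'll retry with a lower tip and a firmer push.

Request:
{"method": "play_rows", "body": {"steps": [[[0.02, 0, 0, 0], [0.02, 0, 0, 0], [0, 0, 0.03, 0], [0, 0, 0.03, 0], [0, 0, 0.03, 0]]]}}

```text
time: 5.25
ee_pos: [0.5491, 0.0776, 0.0588]
tcp_rot: [179.9, 0.0, 97.1]
wrist_force: [0.6, 0.4, 0.1]
opening: 0.0001
grasp_force: 0.0
```

Request:
{"method": "play_rows", "body": {"steps": [[[-0.01, 0, 0.003, 0], [-0.008, 0, 0, 0], [-0.004, 0, 0, 0], [-0.002, 0, 0, 0], [0, 0, 0, 0]]]}}

```text
time: 5.67
ee_pos: [0.5521, 0.0543, 0.0587]
tcp_rot: [179.9, -0.2, 97.0]
wrist_force: [-3.3, 9.0, -1.3]
opening: 0.0001
grasp_force: 4.5
```

```bash
python3 s.py
```

```text
5.6667 [179.91  -0.21  97.04] jig [[0.0011 0.1284 0.0587]] Fjig [-2.2  9.3 -1.3] q [ 5.  5. -5. 80.  0. 88.] op 0.0
```

Request:
{"method": "play_rows", "body": {"steps": [[[-0.003, 0, 0, 0], [-0.001, 0, 0, 0], [0, 0, -0.003, 0], [0, 0, -0.005, 0], [0, 0, -0.005, 0]]]}}

```text
time: 6.08
ee_pos: [0.5522, 0.0538, 0.0719]
tcp_rot: [179.9, -0.5, 97.2]
wrist_force: [-6.3, 23.0, -0.1]
opening: -0.0001
grasp_force: 11.7
```

Request:
{"method": "play_rows", "body": {"steps": [[[0, 0, -0.006, 0], [0, 0, -0.006, 0], [0, 0, -0.006, 0], [-0.001, 0, -0.006, 0], [-0.001, 0, -0.006, 0]]]}}

```text
time: 6.5
ee_pos: [0.5528, 0.05, 0.1025]
tcp_rot: [179.9, -0.3, 97.1]
wrist_force: [-5.0, 14.7, 1.2]
opening: -0.0001
grasp_force: 7.7
```

```bash
python3 s.py
```

```text
6.5 [179.86  -0.32  97.13] jig [[0.0012 0.124  0.1025]] Fjig [-3.2 15.2  1.2] q [ 5.  5. -1. 84.  0. 88.] op -0.0
```

Request:
{"method": "play_rows", "body": {"steps": [[[-0.002, 0, -0.006, 0], [-0.002, 0, -0.006, 0], [-0.002, 0, -0.007, 0], [-0.002, 0, -0.007, 0], [-0.002, 0, -0.007, 0]]]}}

```text
time: 6.92
ee_pos: [0.5539, 0.0412, 0.1363]
tcp_rot: [179.8, -0.4, 97.2]
wrist_force: [-5.8, 20.2, 6.4]
opening: 0.0003
grasp_force: 10.7
```

```bash
python3 s.py; python3 -c "
from h import *
c=cam('scene'); i=c['img'][90:270,190:380]; cv2.imwrite('pics/s4.png',cv2.resize(cv2.convertScaleAbs(i,alpha=1.6),None,fx=3,fy=3,interpolation=cv2.INTER_CUBIC))"
```

```text
6.9167 [179.79  -0.45  97.18] jig [[0.0013 0.1151 0.1363]] Fjig [-3.3 20.7  6.4] q [ 4.  5.  3. 88.  0. 87.] op 0.0
```

View pics/s4.png

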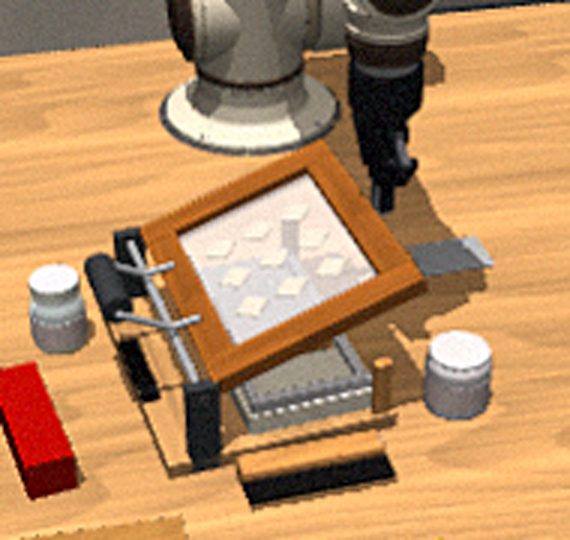

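The frame is up at about 0.35 rad, with the finger at (383,200) pushing on the rail's lower corner. I'll continue along the arc.

Request:
{"method": "play_rows", "body": {"steps": [[[-0.003, 0, -0.008, 0], [-0.003, 0, -0.008, 0], [-0.003, 0, -0.008, 0], [-0.003, 0, -0.007, 0], [-0.003, 0, -0.007, 0]]]}}

```text
time: 7.38
ee_pos: [0.556, 0.0247, 0.1747]
tcp_rot: [179.7, -0.3, 97.1]
wrist_force: [-3.0, 11.7, 4.7]
opening: -0.0
grasp_force: 6.5
```

Request:
{"method": "play_rows", "body": {"steps": [[[-0.005, 0, -0.009, 0], [-0.005, 0, -0.009, 0], [-0.005, 0, -0.008, 0], [-0.005, 0, -0.008, 0], [-0.005, 0, -0.008, 0]]]}}

```text
time: 7.8
ee_pos: [0.5593, -0.0025, 0.2159]
tcp_rot: [179.8, 0.0, 97.0]
wrist_force: [0.5, -0.1, 0.3]
opening: 0.0
grasp_force: 0.0
```

```bash
python3 s.py
```

```text
7.8 [1.7976e+02 1.0000e-02 9.7030e+01] jig [[0.0014 0.0711 0.2159]] Fjig [ 0.5 -0.1  0.3] q [-0.  6. 14. 97.  0. 83.] op 0.0
```

Request:
{"method": "play_rows", "body": {"steps": [[[-0.008, 0, -0.008, 0], [-0.008, 0, -0.007, 0], [-0.008, 0, -0.007, 0], [-0.008, 0, -0.007, 0], [-0.008, 0, -0.007, 0]]]}}

```text
time: 8.22
ee_pos: [0.5642, -0.0407, 0.2528]
tcp_rot: [179.6, -0.2, 97.1]
wrist_force: [-0.6, 10.6, 12.5]
opening: 0.0
grasp_force: 8.1
```

```bash
python3 s.py; python3 -c "
from h import *
c=cam('scene'); i=c['img'][90:270,190:380]; cv2.imwrite('pics/s5.png',cv2.resize(cv2.convertScaleAbs(i,alpha=1.6),None,fx=3,fy=3,interpolation=cv2.INTER_CUBIC))"
```

```text
8.2167 [ 1.7964e+02 -1.5000e-01  9.7110e+01] jig [[0.0017 0.0326 0.2528]] Fjig [ 0.7 10.6 12.5] q [ -4.   9.  20. 101.   0.  79.] op 0.0
```

View pics/s5.png

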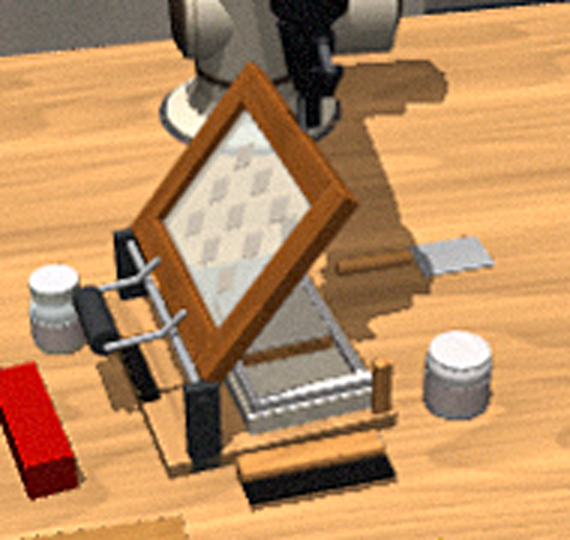

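The frame is up near its balance point (about 0.9 rad) and still touching the finger.

Request:
{"method": "play_rows", "body": {"steps": [[[-0.009, 0, -0.006, 0], [-0.009, 0, -0.006, 0], [-0.009, 0, -0.006, 0], [-0.009, 0, -0.006, 0], [-0.009, 0, -0.006, 0]]]}}

```text
time: 8.68
ee_pos: [0.5699, -0.0869, 0.2821]
tcp_rot: [179.7, 0.0, 97.1]
wrist_force: [2.4, 2.5, 2.6]
opening: -0.0
grasp_force: 1.7
```

Request:
{"method": "play_rows", "body": {"steps": [[[-0.009, 0, -0.003, 0], [-0.009, 0, -0.003, 0], [-0.009, 0, -0.003, 0], [0, 0, 0, 0], [0, 0, 0, 0]]]}}

```text
time: 9.1
ee_pos: [0.5735, -0.1136, 0.2925]
tcp_rot: [179.5, 0.1, 97.0]
wrist_force: [2.3, 6.7, 19.9]
opening: 0.0003
grasp_force: 10.4
```

Request:
{"method": "play_rows", "body": {"steps": [[[0, 0, 0, 0], [0, 0, 0, 0], [0, 0, 0, 0], [0, 0, 0, 0], [0, 0, 0, 0]]]}}

```text
time: 9.52
ee_pos: [0.5734, -0.1131, 0.2924]
tcp_rot: [179.5, 0.1, 97.1]
wrist_force: [1.8, 5.7, 19.6]
opening: -0.0
grasp_force: 10.2
```

```bash
python3 s.py "[-.115,-.01,.16]"; python3 -c "
from h import *
c=cam('scene'); i=c['img'][90:270,190:380]; cv2.imwrite('pics/s6.png',cv2.resize(cv2.convertScaleAbs(i,alpha=1.6),None,fx=3,fy=3,interpolation=cv2.INTER_CUBIC))"
```

```text
9.5167 [1.795e+02 6.000e-02 9.706e+01] jig [[ 0.0021 -0.0404  0.2924]] Fjig [ 2.5  5.5 19.6] q [-11.  13.  30. 107.   0.  72.] op -0.0
tool delta [ 0.0308 -0.1182  0.1313]
```

View pics/s6.png

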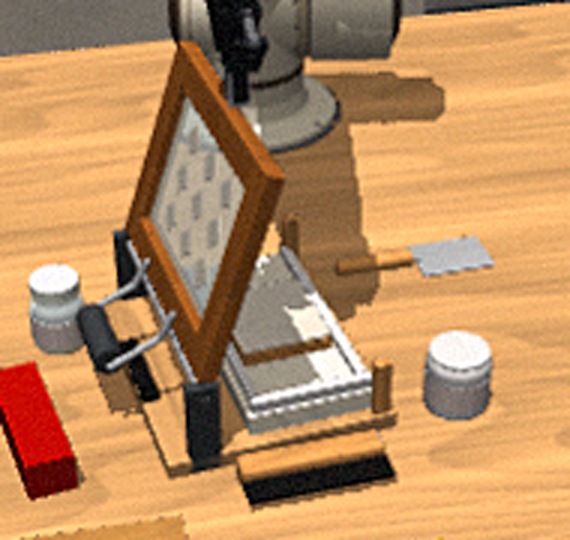

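The frame is at about 1.2 rad, past balance. It's jammed by friction on the finger (Fz 19.6 N), so I'll move up and forward to let it go.

Request:
{"method": "play_rows", "body": {"steps": [[[-0.003, 0, -0.006, 0], [-0.003, 0, -0.006, 0], [-0.004, 0, -0.005, 0], [-0.004, 0, -0.004, 0], [-0.004, 0, -0.004, 0]]]}}

```text
time: 9.98
ee_pos: [0.5746, -0.1319, 0.3128]
tcp_rot: [-180.0, 0.0, 97.0]
wrist_force: [-0.4, -0.2, 0.5]
opening: -0.0004
grasp_force: 0.0
```

Request:
{"method": "play_rows", "body": {"steps": [[[-0.004, 0, -0.003, 0], [-0.004, 0, -0.003, 0], [-0.004, 0, -0.003, 0], [0, 0, 0, 0], [0, 0, 0, 0]]]}}

```text
time: 10.4
ee_pos: [0.5762, -0.1432, 0.3214]
tcp_rot: [-180.0, -0.0, 97.0]
wrist_force: [0.9, -0.3, -0.0]
opening: -0.0
grasp_force: 0.0
```

```bash
python3 s.py; python3 -c "
from h import *
a=cam('scene')['img']; a=a[90:270,190:380]; b=cam('top')['img'][150:310,200:369]
a=cv2.resize(a,(380,360));b=cv2.resize(b,(380,360))
cv2.imwrite('pics/s7.png',cv2.convertScaleAbs(np.hstack([a,b]),alpha=1.6))"
```

```text
10.4 [-180.     -0.     97.02] jig [[ 0.0012 -0.0706  0.3214]] Fjig [ 0.9 -0.4 -0. ] q [-14.  17.  39. 111.   0.  69.] op -0.0
```

View pics/s7.png

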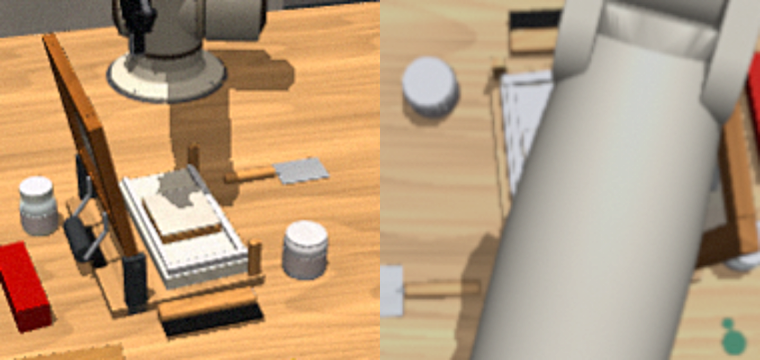

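The frame now rests raised on its stop, leaning back. The panel on the bed shows at (180,215) in the left half. Next I'll go to the robot end of the channel, turn 90° and open the fingers for a two-point push.

Request:
{"method": "play_rows", "body": {"steps": [[[0.012, 0, 0, 0], [0.012, 0, 0, 0], [0.012, 0, 0, 0], [0.012, 0, 0, 0], [0.012, 0, 0, 0]]], "gripper": 0.05}}

```text
time: 10.92
ee_pos: [0.5684, -0.0817, 0.3217]
tcp_rot: [180.0, 0.0, 97.1]
wrist_force: [-0.1, 0.2, -0.8]
opening: 0.0501
grasp_force: 0.0
```

Request:
{"method": "play_rows", "body": {"steps": [[[0, -0.022, 0.01, 0], [0, -0.022, 0.01, 0], [0, -0.022, 0.01, 0], [0, -0.022, 0.01, 0], [0, -0.022, 0.01, 0]]]}}

```text
time: 11.33
ee_pos: [0.4583, -0.0959, 0.2709]
tcp_rot: [180.0, 0.0, 97.1]
wrist_force: [0.1, -0.5, -0.3]
opening: 0.0499
grasp_force: 0.0
```

Request:
{"method": "play_rows", "body": {"steps": [[[0, 0, 0, 0.1205], [0, 0, 0, 0.1205], [0, 0, 0, 0.1205], [0, 0, 0, 0.1205], [0, 0, 0, 0.1205]]]}}

```text
time: 11.75
ee_pos: [0.4593, -0.096, 0.2717]
tcp_rot: [180.0, -0.0, 62.2]
wrist_force: [0.3, -0.3, -0.3]
opening: 0.05
grasp_force: 0.0
```

Request:
{"method": "play_rows", "body": {"steps": [[[0, 0, 0, 0.1205], [0, 0, 0, 0.1205], [0, 0, 0, 0.1205], [0, 0, 0, 0.1205], [0, 0, 0, 0.1205]]]}}

```text
time: 12.17
ee_pos: [0.4594, -0.096, 0.2716]
tcp_rot: [180.0, -0.0, 27.7]
wrist_force: [0.1, 0.2, 0.5]
opening: 0.05
grasp_force: 0.0
```

Request:
{"method": "play_rows", "body": {"steps": [[[0, 0, 0, 0.1205], [0, 0, 0, 0.1205], [0, 0, 0, 0.1205], [0, 0, 0, 0], [0, 0, 0, 0]]]}}

```text
time: 12.58
ee_pos: [0.4594, -0.0962, 0.2716]
tcp_rot: [180.0, -0.0, 7.6]
wrist_force: [0.4, -0.8, 0.0]
opening: 0.0502
grasp_force: 0.0
```

```bash
python3 s.py "[-.11,-.01,.055]"; python3 - <<'E'
from h import *
for n in('top','scene'):
    c=cam(n); hsv=cv2.cvtColor(c['img'],cv2.COLOR_BGR2HSV)
    # region of bed between rails only
    b=proj(c,j2w([(-.13,-.06,.065),(.118,-.06,.065),(.118,.04,.065),(-.13,.04,.065)]))
    m=np.zeros(c['img'].shape[:2],np.uint8); cv2.fillPoly(m,[b.astype(np.int32)],255)
    brown=cv2.inRange(hsv,(5,70,20),(25,255,255))&m
    P=w2j(ray(c,np.argwhere(brown)[:,::-1],.055)) if brown.any() else None
    print(n,b.round(0).tolist(), None if P is None else (len(P),np.percentile(P[:,:2],[5,50,95],axis=0).round(3).tolist()))
E
```

```text
12.5833 [ 1.80e+02 -2.00e-02  7.55e+00] jig [[-0.109  -0.0099  0.2716]] Fjig [ 0.3 -0.9  0. ] q [-12.  -4.  10. 103.   0. 161.] op 0.05
tool delta [-1.000e-03  1.000e-04  2.166e-01]
top [[305.0, 270.0], [295.0, 183.0], [260.0, 187.0], [269.0, 274.0]] None
scene [[255.0, 176.0], [277.0, 219.0], [308.0, 213.0], [282.0, 170.0]] (273, [[-0.148, -0.058], [-0.004, -0.015], [0.062, 0.035]])
```

Request:
{"method": "play_rows", "body": {"steps": [[[0, 0, 0.034, 0], [0, 0, 0.034, 0], [0, 0, 0.034, 0], [0, 0, 0.034, 0], [0, 0, 0.02, 0.01]]]}}

```text
time: 13.1
ee_pos: [0.4582, -0.0965, 0.1119]
tcp_rot: [-179.9, 0.2, 6.9]
wrist_force: [0.1, 0.2, -0.8]
opening: 0.0501
grasp_force: 0.0
```

Request:
{"method": "play_rows", "body": {"steps": [[[0, 0, 0.025, 0], [0, 0, 0.02, 0], [0, 0, 0.012, 0], [0, 0, 0.006, 0], [0, 0, 0, 0]]]}}

```text
time: 13.52
ee_pos: [0.459, -0.0967, 0.0517]
tcp_rot: [-180.0, 0.1, 6.8]
wrist_force: [0.1, -0.2, 0.3]
opening: 0.0502
grasp_force: 0.0
```

```bash
python3 s.py
```

```text
13.5167 [-1.7997e+02  7.0000e-02  6.7900e+00] jig [[-0.1095 -0.0104  0.0517]] Fjig [ 0.1 -0.3  0.3] q [-12.  -6. -17.  79.   0. 161.] op 0.05
```

Request:
{"method": "play_rows", "body": {"steps": [[[0.008, 0, 0, 0], [0.008, 0, 0, 0], [0.007, 0, 0, 0], [0.006, 0, 0, 0], [0.005, 0, 0, 0]]]}}

```text
time: 13.93
ee_pos: [0.4946, -0.0928, 0.0529]
tcp_rot: [180.0, -0.0, 6.7]
wrist_force: [-0.2, 0.5, -0.4]
opening: 0.0498
grasp_force: 0.0
```

Request:
{"method": "play_rows", "body": {"steps": [[[0.005, 0, 0, 0], [0.005, 0, 0, 0], [0.005, 0, 0, 0], [0.005, 0, 0, 0], [0.005, 0, 0, 0]]]}}

```text
time: 14.35
ee_pos: [0.5186, -0.0899, 0.0525]
tcp_rot: [-180.0, 0.0, 6.7]
wrist_force: [-1.3, 0.1, 0.1]
opening: 0.0499
grasp_force: 0.0
```

Request:
{"method": "play_rows", "body": {"steps": [[[0.005, 0, 0, 0], [0.005, 0, 0, 0], [0.005, 0, 0, 0], [0.005, 0, 0, 0], [0.005, 0, 0, 0]]]}}

```text
time: 14.77
ee_pos: [0.5434, -0.087, 0.0525]
tcp_rot: [180.0, 0.0, 6.7]
wrist_force: [0.2, -1.3, 0.4]
opening: 0.0499
grasp_force: 0.0
```

```bash
python3 s.py
```

```text
14.7667 [180.     0.     6.72] jig [[-0.0245 -0.0109  0.0525]] Fjig [ 0.1 -1.3  0.4] q [ -9.   5.  -6.  79.  -0. 164.] op 0.05
```

Request:
{"method": "play_rows", "body": {"steps": [[[0.004, 0, 0, 0], [0.004, 0, 0, 0], [0.003, 0, 0, 0], [0.003, 0, 0, 0], [0.002, 0, 0, 0]]]}}

```text
time: 15.18
ee_pos: [0.5591, -0.0852, 0.0524]
tcp_rot: [180.0, 0.0, 6.7]
wrist_force: [0.1, -0.9, 0.5]
opening: 0.05
grasp_force: 0.0
```

Request:
{"method": "play_rows", "body": {"steps": [[[0.002, 0, 0, 0], [0.002, 0, 0, 0], [0.001, 0, 0, 0], [0.001, 0, 0, 0], [0, 0, 0, 0]]]}}

```text
time: 15.6
ee_pos: [0.5649, -0.0845, 0.0525]
tcp_rot: [180.0, -0.0, 6.7]
wrist_force: [-0.9, 0.5, 0.7]
opening: 0.0502
grasp_force: 0.0
```

```bash
python3 s.py
```

```text
15.6 [ 1.80e+02 -1.00e-02  6.72e+00] jig [[-0.0029 -0.011   0.0525]] Fjig [-0.8  0.6  0.7] q [ -9.   7.  -3.  79.  -0. 165.] op 0.05
```

Request:
{"method": "play_rows", "body": {"steps": [[[0.002, 0, 0, 0], [0.001, 0, 0, 0], [0.001, 0, 0, 0], [0.001, 0, 0, 0], [0, 0, 0, 0]]]}}

```text
time: 16.02
ee_pos: [0.5699, -0.0839, 0.0524]
tcp_rot: [-180.0, -0.0, 6.7]
wrist_force: [0.0, -0.3, -0.6]
opening: 0.0498
grasp_force: 0.0
```

```bash
python3 s.py
```

```text
16.0167 [-180.     -0.      6.72] jig [[ 0.0021 -0.011   0.0524]] Fjig [ 0.  -0.3 -0.6] q [ -8.   8.  -2.  79.   0. 165.] op 0.05
```

Request:
{"method": "play_rows", "body": {"steps": [[[0.001, 0, 0, 0], [0.001, 0, 0, 0], [0.001, 0, 0, 0], [0.001, 0, 0, 0], [0, 0, 0, 0]]]}}

```text
time: 16.43
ee_pos: [0.5739, -0.0834, 0.0525]
tcp_rot: [180.0, -0.0, 6.7]
wrist_force: [-0.9, 0.4, -0.6]
opening: 0.0498
grasp_force: 0.0
```

```bash
python3 s.py; python3 -c "
from h import *
c=cam('scene'); print(c['img'].shape); i=c['img'][140:250,220:350]; cv2.imwrite('pics/s8.png',cv2.resize(cv2.convertScaleAbs(i,alpha=1.7),None,fx=5,fy=5,interpolation=cv2.INTER_CUBIC))"
```

```text
16.4333 [ 1.80e+02 -1.00e-02  6.72e+00] jig [[ 0.0062 -0.011   0.0525]] Fjig [-0.9  0.6 -0.6] q [ -8.   9.  -2.  79.  -0. 165.] op 0.05
(420, 560, 3)
```

```bash
python3 - <<'E'
from h import *
c=cam('scene'); hsv=cv2.cvtColor(c['img'],cv2.COLOR_BGR2HSV)
xs=np.arange(.06,.16,.005)
for y in(-.045,-.01,.025):
    p=proj(c,j2w([(x,y,.065) for x in xs])).astype(np.float32)
    v=[hsv[int(round(b)),int(round(a))] for a,b in p]
    print(y,[(round(x*1000),int(s[1]),int(s[2])) for x,s in zip(xs,v)])
E
```

```text
-0.045 [(60, 155, 64), (65, 184, 72), (70, 183, 67), (75, 149, 82), (80, 17, 154), (85, 13, 160), (90, 19, 159), (95, 16, 157), (100, 18, 158), (105, 10, 161), (110, 6, 158), (115, 16, 161), (120, 14, 159), (125, 3, 158), (130, 8, 162), (135, 14, 132), (140, 24, 65), (145, 13, 61), (150, 0, 90), (155, 25, 93)]
-0.01 [(60, 158, 55), (65, 183, 60), (70, 197, 57), (75, 69, 100), (80, 17, 151), (85, 11, 164), (90, 10, 158), (95, 6, 159), (100, 8, 161), (105, 8, 156), (110, 14, 161), (115, 14, 161), (120, 13, 162), (125, 4, 137), (130, 3, 154), (135, 9, 168), (140, 10, 107), (145, 17, 60), (150, 17, 89), (155, 24, 130)]
0.025 [(60, 159, 93), (65, 173, 65), (70, 201, 57), (75, 32, 144), (80, 15, 171), (85, 14, 167), (90, 19, 160), (95, 19, 161), (100, 26, 158), (105, 11, 161), (110, 10, 159), (115, 23, 165), (120, 11, 157), (125, 11, 161), (130, 9, 163), (135, 2, 136), (140, 8, 62), (145, 13, 60), (150, 10, 102), (155, 18, 101)]
```

Request:
{"method": "play_rows", "body": {"steps": [[[0.001, 0, 0, 0], [0.001, 0, 0, 0], [0, 0, 0, 0], [0, 0, 0, 0], [0, 0, 0, 0]]]}}

```text
time: 16.95
ee_pos: [0.5757, -0.0832, 0.0525]
tcp_rot: [-180.0, 0.0, 6.7]
wrist_force: [0.2, -0.3, 0.5]
opening: 0.05
grasp_force: 0.0
```

```bash
python3 s.py
```

```text
16.95 [-180.      0.      6.72] jig [[ 0.008  -0.011   0.0525]] Fjig [ 0.2 -0.3  0.5] q [ -8.   9.  -2.  79.   0. 165.] op 0.05
```

View pics/s8.png

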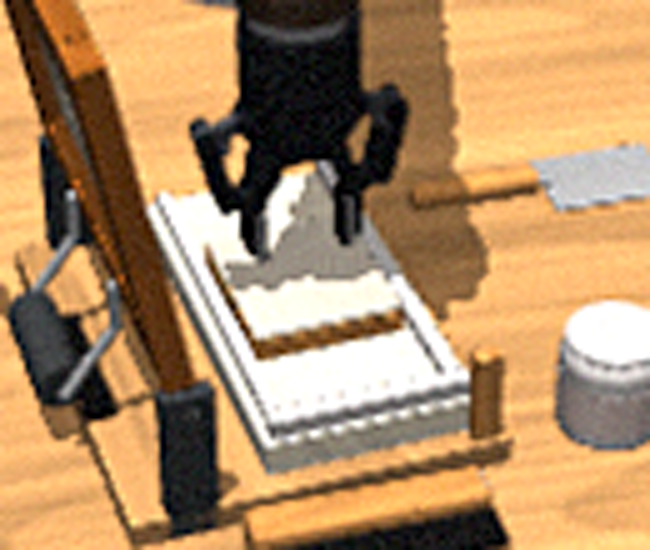

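The panel (its far face in brown, (260,350) to (405,320)) is still short of the bar. The finger tips are at (257,250) and (347,238). I'll check whether they are above the panel.

```bash
python3 - <<'E'
from h import *
c=cam('scene')
f=lambda l:np.array(l)/5.+[220,140]
print('panel top',w2j(ray(c,f([(205,247),(258,340),(405,310)]),.065)).round(3))
print('panel bottom far',w2j(ray(c,f([(260,356),(407,325)]),.045)).round(3))
for z in(.05,.06,.068,.075): print('tips z',z,w2j(ray(c,f([(257,252),(347,240)]),z)).round(3).tolist())
print('expected tip px',((proj(c,j2w([(.008,-.04,.0525),(.008,.02,.0525)]))-[220,140])*5).round(0))
E
```

```text
panel top [[-0.046 -0.062  0.065]
 [ 0.059 -0.058  0.065]
 [ 0.06   0.039  0.065]]
panel bottom far [[ 0.051 -0.055  0.045]
 [ 0.051  0.044  0.045]]
tips z 0.05 [[-0.05, -0.025, 0.05], [-0.043, 0.035, 0.05]]
tips z 0.06 [[-0.036, -0.029, 0.06], [-0.03, 0.031, 0.06]]
tips z 0.068 [[-0.026, -0.032, 0.068], [-0.019, 0.027, 0.068]]
tips z 0.075 [[-0.017, -0.035, 0.075], [-0.01, 0.024, 0.075]]
expected tip px [[262. 303.]
 [350. 285.]]
```

```bash
python3 - <<'E'
from h import *
c=cam('scene')
print('s3 tip seen', np.array([380,198])/3+[190,90], 'expected',proj(c,j2w([(.0006,.1111,.1504)])))
print('s7 tip seen', np.array([140,52])/2+[190,90], 'exp',proj(c,j2w([(.0012,-.0706,.3214)])))
i=cam('top')['img']; o=bot.get_obs(); print(o['opening'],o['ee_pos'],o['q'])
# seen gripper dark blob in scene: bottom pixels
c=cam('scene'); g=c['img'].max(2); 
for u in range(262,298,2): print(u,[int(x) for x in g[170:206:2,u]])
E
```

```text
s3 tip seen [316.66666667 156.        ] expected [[316.27456254 165.38852031]]
s7 tip seen [260. 116.] exp [[259.46518722 127.25120179]]
0.049732273017716884 [ 0.57570963 -0.08320327  0.0524822 ] [-8.22317962e+00  8.90854911e+00 -1.63600245e+00  7.94566970e+01
 -7.98740166e-04  1.65055113e+02]
262 [10, 12, 8, 0, 37, 148, 164, 164, 160, 162, 126, 69, 60, 142, 174, 137, 85, 144]
264 [32, 31, 17, 4, 5, 5, 27, 165, 161, 159, 157, 155, 124, 70, 62, 149, 169, 139]
266 [133, 172, 183, 117, 5, 15, 17, 175, 163, 161, 158, 118, 86, 93, 135, 38, 81, 162]
268 [166, 145, 117, 65, 15, 14, 0, 58, 50, 110, 168, 125, 90, 86, 145, 174, 143, 61]
270 [5, 0, 9, 0, 22, 2, 5, 6, 6, 2, 0, 149, 90, 90, 142, 163, 159, 170]
272 [9, 19, 8, 11, 9, 0, 38, 32, 47, 48, 43, 48, 89, 88, 142, 157, 158, 161]
274 [11, 10, 9, 0, 83, 130, 173, 140, 141, 150, 117, 81, 94, 90, 138, 162, 161, 161]
276 [2, 14, 49, 129, 167, 160, 164, 166, 145, 80, 90, 88, 90, 80, 167, 160, 160, 158]
278 [11, 0, 133, 166, 162, 154, 85, 117, 90, 88, 90, 86, 89, 145, 159, 160, 159, 165]
280 [4, 22, 169, 144, 113, 91, 93, 109, 84, 92, 88, 91, 90, 142, 156, 158, 158, 167]
282 [0, 40, 123, 94, 99, 92, 96, 82, 91, 88, 92, 89, 91, 145, 162, 159, 160, 161]
284 [9, 42, 66, 72, 96, 102, 98, 89, 87, 91, 90, 90, 90, 145, 157, 158, 165, 120]
286 [12, 27, 81, 104, 33, 72, 88, 74, 78, 96, 87, 91, 91, 121, 160, 160, 160, 121]
288 [12, 8, 11, 0, 2, 4, 0, 5, 0, 10, 87, 90, 90, 145, 160, 158, 162, 123]
290 [70, 27, 10, 1, 9, 48, 43, 47, 42, 56, 92, 90, 87, 138, 161, 160, 171, 59]
292 [80, 56, 12, 4, 20, 44, 48, 52, 47, 88, 95, 93, 85, 168, 158, 157, 155, 80]
294 [10, 10, 9, 17, 86, 79, 79, 78, 95, 92, 81, 93, 106, 165, 159, 161, 106, 84]
296 [9, 4, 7, 9, 95, 77, 81, 87, 71, 88, 93, 90, 122, 156, 157, 160, 115, 55]
```

Every picture shows the real finger tips about 10 px, or roughly 28 mm, above the reported TCP. So the fingers passed over the panel without touching it. I'll go back and descend gently, watching the force.

Request:
{"method": "play_rows", "body": {"steps": [[[0, 0, -0.015, 0], [-0.03, 0, 0, 0], [-0.03, 0, 0, 0], [-0.03, 0, 0, 0], [-0.025, 0, 0, 0]]]}}

```text
time: 17.57
ee_pos: [0.4598, -0.0967, 0.0673]
tcp_rot: [-180.0, 0.0, 6.7]
wrist_force: [0.5, 0.3, 0.5]
opening: 0.05
grasp_force: 0.0
```

Request:
{"method": "play_rows", "body": {"steps": [[[0, 0, 0.01, 0], [0, 0, 0.009, 0], [0, 0, 0.004, 0], [0, 0, 0.003, 0], [0, 0, 0, 0]]]}}

```text
time: 17.98
ee_pos: [0.4616, -0.0964, 0.0404]
tcp_rot: [-180.0, 0.1, 6.7]
wrist_force: [0.5, -0.0, -0.8]
opening: 0.0498
grasp_force: 0.0
```

```bash
python3 s.py; python3 - <<'E'
from h import *
c=cam('scene'); 
for seen,p in(((316.7,156),(.0006,.1111)),((260,116),(.0012,-.0706))):
    zs=np.linspace(.1,.4,301); q=proj(c,j2w([(*p,z) for z in zs])); print(zs[np.argmin(abs(q[:,1]-seen[1]))])
i=c['img']; g=i.max(2)
# dark tip search near expected
for z in(.04,.05,.06,.07,.08,.09):
    print(z,proj(c,j2w([(-.11,-.05,z),(-.11,.03,z)])).round(0).tolist())
for u in range(246,288,3): print(u,[int(x) for x in g[150:186:2,u]])
E
```

```text
17.9833 [-1.7997e+02  9.0000e-02  6.7400e+00] jig [[-0.1069 -0.0104  0.0404]] Fjig [ 0.5 -0.1 -0.8] q [-12.  -6. -18.  78.   0. 161.] op 0.05
0.18600000000000003
0.3580000000000001
0.04 [[259.0, 184.0], [282.0, 180.0]]
0.05 [[259.0, 182.0], [282.0, 178.0]]
0.06 [[259.0, 179.0], [282.0, 175.0]]
0.07 [[259.0, 177.0], [281.0, 173.0]]
0.08 [[259.0, 175.0], [281.0, 170.0]]
0.09 [[259.0, 172.0], [281.0, 168.0]]
246 [161, 161, 156, 151, 154, 145, 145, 141, 148, 166, 123, 87, 56, 45, 48, 52, 44, 46]
249 [12, 39, 107, 142, 168, 141, 149, 139, 143, 148, 149, 158, 158, 163, 174, 131, 105, 42]
252 [52, 8, 14, 7, 10, 0, 44, 144, 146, 154, 146, 157, 161, 157, 168, 143, 83, 142]
255 [37, 22, 52, 94, 102, 35, 4, 7, 7, 164, 148, 157, 163, 156, 164, 158, 159, 162]
258 [3, 108, 155, 148, 142, 55, 17, 7, 20, 54, 90, 121, 165, 155, 138, 95, 86, 161]
261 [11, 14, 2, 12, 4, 13, 6, 5, 8, 27, 28, 32, 22, 127, 140, 92, 90, 165]
264 [6, 11, 11, 10, 11, 0, 69, 146, 162, 160, 172, 171, 140, 157, 93, 96, 89, 161]
267 [10, 15, 5, 7, 97, 157, 139, 141, 152, 147, 156, 159, 163, 168, 95, 100, 142, 162]
270 [6, 6, 5, 2, 159, 147, 147, 145, 155, 150, 159, 153, 146, 140, 92, 89, 146, 159]
273 [1, 9, 8, 0, 164, 154, 150, 131, 139, 139, 83, 91, 87, 91, 97, 91, 158, 160]
276 [7, 8, 6, 4, 4, 69, 19, 28, 28, 24, 20, 78, 99, 100, 94, 98, 140, 161]
279 [23, 86, 102, 56, 7, 10, 13, 45, 45, 49, 45, 57, 82, 97, 98, 93, 150, 162]
282 [75, 61, 14, 9, 15, 5, 52, 97, 93, 98, 101, 90, 90, 96, 96, 108, 162, 145]
285 [17, 9, 15, 13, 6, 6, 81, 70, 64, 57, 57, 77, 93, 61, 65, 138, 162, 161]
```

The tips are at about z 0.082 with the TCP at 0.040, an offset of about 41 mm. I'll lower by another 29 mm in stages.

Request:
{"method": "play_rows", "body": {"steps": [[[0, 0, 0.006, 0], [0, 0, 0.006, 0], [0, 0, 0.005, 0], [0, 0, 0.003, 0], [0, 0, 0, 0]]]}}

```text
time: 18.45
ee_pos: [0.461, -0.0965, 0.0205]
tcp_rot: [-180.0, 0.1, 6.7]
wrist_force: [-0.3, -0.2, 0.4]
opening: 0.0498
grasp_force: 0.0
```

Request:
{"method": "play_rows", "body": {"steps": [[[0, 0, 0.003, 0], [0, 0, 0.003, 0], [0, 0, 0.002, 0], [0, 0, 0, 0], [0, 0, 0, 0]]]}}

```text
time: 18.87
ee_pos: [0.4615, -0.0967, 0.0134]
tcp_rot: [180.0, 0.0, 6.7]
wrist_force: [-0.1, 0.1, -0.5]
opening: 0.0501
grasp_force: 0.0
```

```bash
python3 s.py; python3 - <<'E'
from h import *
c=cam('scene'); g=c['img'].max(2)
print(proj(c,j2w([(-.11,-.05,.05),(-.11,.03,.05)])).round(0).tolist())
for u in list(range(255,267,2))+list(range(274,284,2)): print(u,[int(x) for x in g[166:192:2,u]])
E
```

```text
18.8667 [1.80e+02 1.00e-02 6.72e+00] jig [[-0.1071 -0.0106  0.0134]] Fjig [-0.1  0.1 -0.5] q [-12.  -5. -21.  75.  -0. 161.] op 0.05
[[259.0, 182.0], [282.0, 178.0]]
255 [28, 10, 7, 4, 142, 157, 168, 112, 152, 169, 142, 86, 144]
257 [169, 74, 14, 5, 137, 162, 166, 95, 95, 143, 158, 165, 142]
259 [7, 5, 16, 12, 9, 0, 0, 66, 100, 143, 154, 160, 165]
261 [8, 11, 4, 9, 19, 25, 25, 17, 67, 143, 156, 143, 91]
263 [7, 0, 45, 100, 100, 65, 44, 58, 49, 140, 158, 157, 164]
265 [46, 91, 168, 159, 162, 170, 112, 107, 94, 168, 155, 161, 150]
274 [82, 83, 88, 91, 101, 92, 99, 97, 88, 165, 154, 157, 158]
276 [63, 49, 27, 28, 23, 35, 84, 97, 88, 166, 160, 159, 159]
278 [0, 7, 23, 30, 22, 27, 18, 72, 143, 138, 161, 158, 157]
280 [11, 13, 6, 8, 2, 4, 70, 91, 152, 161, 155, 162, 158]
282 [7, 15, 100, 94, 102, 105, 96, 89, 162, 147, 160, 163, 161]
```

Request:
{"method": "play_rows", "body": {"steps": [[[0.008, 0, 0.002, 0], [0.008, 0, 0, 0], [0.007, 0, 0, 0], [0.006, 0, 0, 0], [0.005, 0, 0, 0]]]}}

```text
time: 19.33
ee_pos: [0.4962, -0.0925, 0.0114]
tcp_rot: [180.0, 0.0, 6.7]
wrist_force: [-0.3, -0.2, -0.3]
opening: 0.0498
grasp_force: 0.0
```

Request:
{"method": "play_rows", "body": {"steps": [[[0.004, 0, 0, 0], [0.004, 0, 0, 0], [0.004, 0, 0, 0], [0.004, 0, 0, 0], [0.004, 0, 0, 0]]]}}

```text
time: 19.75
ee_pos: [0.5153, -0.0903, 0.0114]
tcp_rot: [-180.0, 0.0, 6.7]
wrist_force: [-0.8, -0.3, -1.0]
opening: 0.05
grasp_force: 0.4
```

```bash
python3 s.py; cat > pan.py <<'E'
from h import *
c=cam('scene'); hsv=cv2.cvtColor(c['img'],cv2.COLOR_BGR2HSV)
xs=np.arange(.03,.14,.002)
for y in(-.045,-.01,.025):
    p=proj(c,j2w([(x,y,.065) for x in xs])).round().astype(int)
    s=np.array([hsv[b,a,1] for a,b in p]); k=xs[s>90]*1000
    print(y,'brown x at z65:',k.min() if len(k) else None,k.max() if len(k) else None)
E
python3 pan.py
```

```text
19.75 [-1.80e+02  2.00e-02  6.72e+00] jig [[-0.0529 -0.0108  0.0114]] Fjig [-0.8 -0.2 -1. ] q [-10.   2. -14.  74.  -0. 163.] op 0.05
-0.045 brown x at z65: 68.00000000000003 86.00000000000004
-0.01 brown x at z65: 68.00000000000003 88.00000000000006
0.025 brown x at z65: 70.00000000000003 84.00000000000004
```

The panel is moving: its far face is at about 68 mm, which agrees with the finger position. It needs about 52 mm more.

Request:
{"method": "play_rows", "body": {"steps": [[[0.004, 0, 0, 0], [0.004, 0, 0, 0], [0.004, 0, 0, 0], [0.004, 0, 0, 0], [0.004, 0, 0, 0]]]}}

```text
time: 20.22
ee_pos: [0.5354, -0.088, 0.0115]
tcp_rot: [180.0, 0.0, 6.7]
wrist_force: [-1.9, -0.2, 0.3]
opening: 0.0498
grasp_force: 0.6
```

Request:
{"method": "play_rows", "body": {"steps": [[[0.004, 0, 0, 0], [0.004, 0, 0, 0], [0.004, 0, 0, 0], [0.004, 0, 0, 0], [0.003, 0, 0, 0]]]}}

```text
time: 20.63
ee_pos: [0.5543, -0.0857, 0.0115]
tcp_rot: [-180.0, 0.0, 6.7]
wrist_force: [-1.1, -0.3, 0.4]
opening: 0.0501
grasp_force: 0.8
```

Request:
{"method": "play_rows", "body": {"steps": [[[0.002, 0, 0, 0], [0.002, 0, 0, 0], [0.002, 0, 0, 0], [0.001, 0, 0, 0], [0.001, 0, 0, 0]]]}}

```text
time: 21.05
ee_pos: [0.5619, -0.0849, 0.0115]
tcp_rot: [180.0, 0.0, 6.7]
wrist_force: [-0.8, -1.0, -0.4]
opening: 0.0501
grasp_force: 0.7
```

```bash
python3 s.py; python3 pan.py
```

```text
21.05 [180.     0.     6.72] jig [[-0.006  -0.011   0.0115]] Fjig [-0.9 -0.9 -0.4] q [ -9.   8.  -7.  75.  -0. 165.] op 0.05
-0.045 brown x at z65: 114.00000000000007 122.00000000000009
-0.01 brown x at z65: 116.00000000000007 124.00000000000009
0.025 brown x at z65: 118.00000000000007 122.00000000000009
```

Request:
{"method": "play_rows", "body": {"steps": [[[0.001, 0, 0, 0], [0.001, 0, 0, 0], [0.001, 0, 0, 0], [0.001, 0, 0, 0], [0.001, 0, 0, 0]]]}}

```text
time: 21.52
ee_pos: [0.5655, -0.0845, 0.0115]
tcp_rot: [180.0, 0.2, 6.7]
wrist_force: [-13.5, -2.6, 6.6]
opening: 0.05
grasp_force: 6.4
```

Request:
{"method": "play_rows", "body": {"steps": [[[0.001, 0, 0, 0], [0.001, 0, 0, 0], [0.001, 0, 0, 0], [0, 0, 0, 0], [0, 0, 0, 0]]]}}

```text
time: 21.93
ee_pos: [0.5654, -0.0845, 0.0114]
tcp_rot: [180.0, 0.5, 6.7]
wrist_force: [-24.8, -3.5, 13.4]
opening: 0.0498
grasp_force: 12.3
```

```bash
python3 s.py; python3 pan.py
```

```text
21.9333 [179.99   0.47   6.69] jig [[-0.0024 -0.011   0.0114]] Fjig [-25.   -0.5  13.4] q [ -8.   9.  -6.  75.  -0. 165.] op 0.05
-0.045 brown x at z65: 120.00000000000009 122.00000000000009
-0.01 brown x at z65: 122.00000000000009 124.00000000000009
0.025 brown x at z65: 122.00000000000009 122.00000000000009
```

The panel has stalled against the bar at 25 N, at the position expected for flush. I'll back off horizontally, then go up.

Request:
{"method": "play_rows", "body": {"steps": [[[-0.003, 0, 0, 0], [-0.004, 0, 0, 0], [-0.008, 0, 0, 0], [-0.015, 0, 0, 0], [-0.015, 0, 0, 0]]]}}

```text
time: 22.4
ee_pos: [0.5247, -0.0891, 0.0114]
tcp_rot: [-180.0, -0.0, 6.7]
wrist_force: [0.1, -0.1, -0.7]
opening: 0.0499
grasp_force: 0.0
```

Request:
{"method": "play_rows", "body": {"steps": [[[0, 0, -0.03, 0], [0, 0, -0.035, 0], [0, 0, -0.035, 0], [0, 0, -0.035, 0], [0, 0, -0.03, 0]]]}}

```text
time: 22.82
ee_pos: [0.525, -0.0892, 0.1792]
tcp_rot: [180.0, -0.1, 6.7]
wrist_force: [0.6, 0.7, -0.3]
opening: 0.0499
grasp_force: 0.0
```

Request:
{"method": "play_rows", "body": {"steps": [[[-0.02, 0, 0, 0], [-0.02, 0, 0, 0], [0, 0, 0, 0], [0, 0, 0, 0], [0, 0, 0, 0]]]}}

```text
time: 23.23
ee_pos: [0.4857, -0.0938, 0.1765]
tcp_rot: [180.0, -0.0, 6.7]
wrist_force: [-0.3, 0.7, -0.4]
opening: 0.0496
grasp_force: 0.0
```

```bash
python3 s.py; python3 pan.py; python3 - <<'E'
from h import *
a=cv2.imread('pics/scene1.png'); c=cam('scene'); b=c['img']
# frame still raised: top-corner of frame at 1.75 rad should be brown; bystander drift by diff
t=1.75; P=[(x,-.13+.235*np.cos(t),.095+.235*np.sin(t)) for x in(-.1,0,.1)]
h=cv2.cvtColor(b,cv2.COLOR_BGR2HSV); print([h[int(v),int(u)].tolist() for u,v in proj(c,j2w(P))])
for n,(x,y,w,hh) in dict(tin=(332,205,25,26),knife=(332,168,24,14),jar=(198,182,20,26),carton=(185,212,30,42),squeegee=(268,240,55,20)).items():
    r=cv2.matchTemplate(b[y-6:y+hh+6,x-6:x+w+6],a[y:y+hh,x:x+w],cv2.TM_CCOEFF_NORMED); _,m,_,l=cv2.minMaxLoc(r); print(n,round(m,3),l[0]-6,l[1]-6)
E
```

```text
23.2333 [ 1.7999e+02 -5.0000e-02  6.7100e+00] jig [[-0.0827 -0.0107  0.1765]] Fjig [-0.2  0.7 -0.4] q [-11.  -3.  -0.  93.   0. 162.] op 0.05
-0.045 brown x at z65: 120.00000000000009 122.00000000000009
-0.01 brown x at z65: 122.00000000000009 124.00000000000009
0.025 brown x at z65: 122.00000000000009 122.00000000000009
[[13, 196, 121], [13, 216, 111], [12, 193, 78]]
tin 0.955 0 0
knife 0.983 0 0
jar 0.995 0 0
carton 0.995 0 0
squeegee 0.996 0 0
```

The frame is still up, the panel is flush, nothing around the jig has moved, and the arm is clear.

```bash
python3 -c "
from workcell import bot
print(bot.job_done())"
```

```text
the job is handed in; nothing more can be done
None
```

The job is handed in (verdict not shown): the stencil frame rests raised on its stop, the panel is flush against the stop bar, and the five bystanders I compared in the camera image (tin, knife, jar, carton, squeegee) had not moved; the frame went up by friction and side push on its free edge, with the first try slipping back onto its rests.

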